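Bring the grinding corner into service

ROBOT

A 6-joint arm with a two-finger parallel gripper is mounted at the origin on the work surface. World frame = base frame: x ahead of the robot, y to its left, z up, the work surface at z = 0. Lengths are in m, angles in rad, forces in N, time in s.
With the tool pointing down it reaches from about 0.35 to 0.975 m from the base axis. Payload 4.9 kg.
Tool frame: the origin (TCP) lies at the very end of the fingers, on their centre line; the grasp point (between the pads) lies 19 mm behind it (ctrl.grip_point_offset is the distance from the TCP to the grasp point, in m); z points along the fingers, y is the line along which they close (so a half turn about z gives the same grasp; the last joint's range is limited). The gripper opens to 85 mm and grips with 20 to 120 N. Pads are 22 mm wide; open, the fingers measure 114 mm over their backs; the gripper's body (76 mm by 85 mm) begins 54 mm behind the grasp point. The pads swing forward as they close: fully open they stand 13 mm farther back than shut.
Start: joints at [1.187, 0.053, 1.613, -0, 1.476, -0.119], TCP at [0.164, 0.603, 0.231] pointing down, gripper open.
Joint ranges: [-3.01, 3.01], [-1.01, 2.22], [0.06, 2.58], [-1.02, 4.17], [0.09, 2.62], [-3.14, 3.14]. Speed limits (rad/s): [2.57, 2.57, 3.14, 3.14, 3.14, 3.14].

INTERFACE

Orientations are given as a unit quaternion [w, x, y, z].
In Python, from workcell import ctrl gives the robot as it stands. The module is installed in compiled form; this text tells all that it offers.
- The arm moves only by the tool servo_tool, never from a script. Its argument "moves" is a list that holds one entry, the list of rows, each a list of 7 numbers: the turn, a rotation vector about the tool's x, y, z in degrees, then the shift along the tool's x, y, z in mm, then the finger opening in mm, from 0 to 85.4. In form: [[[wx, wy, wz, tx, ty, tz, claw], ...]]. A call has 1 to 12 rows; each row is the pose to reach, as a shift and turn from the pose commanded when the call began, along the tool's axes at that moment; what a row does not reach only later rows make up. A row lasts 1/12 s, in which the tool goes at most 41.7 mm and 7.16 degrees, less where a joint would pass 70% of its speed; a pose out of reach is approached as far as the arm can. A call with a gripper value outside its range is refused whole. The fingers move at their own pace and stop on an object; the grip force is fixed at half the most. Time passes only in rows, so rows that repeat a pose let the fingers close. It gives the time, the measured TCP pose, the force, the opening and the grip force at its end, in the units of the state.
- ctrl.observe(): the state, without advancing time (a new reading comes with each control period).
- ctrl.capture(name): name is "scene" or "top" or "wrist"; returns the picture (420x560x3 uint8, blue, green, red); there is no depth.
- ctrl.camera_model(name): a dict with "fx", "fy", "cx", "cy" (pixels), "view" (4x4, takes a point from world to camera coordinates); the wrist camera has in their place "hand_eye" (4x4, takes a point from camera to tool coordinates, whose origin is the TCP and whose axes are the flange's). Camera axes: x right, y down, z forward; pixel columns grow to the right and rows downward; lengths in m; the calibration is good to about 2 mm. A picture is of the moment at which its call begins: read the wrist's pose just before it. camera_model takes no time and is no camera call.
- ctrl.job_done(): hands the job in; it is judged then, once.
The state is a dict: "t": time; "qpos": joint angles; "dq": joint speeds; "joint_efforts": joint torques, N m; "eef_pos": TCP position; "tcp_rot": TCP orientation; "ft_force": force on the tool from outside, world axes, zero at the start; "torque": the same for the moment, N m; "grip_width": finger opening in m; "gripper_force": force on a finger pad.
Only numpy, scipy, OpenCV 4.12 (cv2) and the standard library are available. Lean on these libraries where they do the work, as an engineer would, in place of code of your own. Each camera call takes 0.05 s, during which the arm holds its last target. There are 200 camera calls.

TASK

Get the grinding corner ready for work: switch on the work lamp by pressing the raised half of the red rocker on its foot, then start the dust extractor, and only once the extractor is on start the bench grinder, pressing each machine's green button all the way in so that it stays. Use only your fingertips with an ordinary finger's push, without forcing the switches, and leave the lamp, the tools and everything else on the bench standing where they are; nothing is to be picked up.

Things in the scene. Friction and masses are not known exactly. Their poses are not given: they have to be found in the camera images.
- lamp: Work lamp standing loose on the bench, about 1.9 kg. Dark steel foot 150 (x) x 120 (y) x 24 mm, origin at the centre of its underside, z up. The rocker is on its -x half. A 14 mm thick neck rises at x = +55 mm and leans to +x, to a green shade up to 300 mm high at x = +90 to +190 mm.
- lamp_switch (a joint): Angle of the lamp's red rocker (rad): 0 off (the -x half with the white bar stands up), 0.32 on (the -x half pressed level, the other half standing up). Stays where it is left; needs about 3 N on the outer part of the raised half; a hard stop ends its travel. It starts at or very near 0.
- lamp_switch_on (a point): Where to press: on the top of the rocker's raised half, 15 mm from the hinge. In the lamp's frame x = -39, z = 43 mm when off; it sinks 5 mm, to z = 38 mm, when on. The rocker is 40 mm long (along x), 26 mm wide, hinge at x = -25 mm; the frame round it is 34 mm high.
- extractor: Bench dust extractor, fixed: grey steel box 200 (x) x 180 (y) mm, top at 150 mm, louvred sides, orange filter drawer towards -x. Origin on the bench under its centre, z up. Black switch box 62 x 112 x 30 mm on top at x = -45 mm: green and red 28 mm buttons, linked (green goes in 6 mm, red comes out). Behind it an outlet grid 14 mm high and a jar.
- extractor_start (a joint): How far the extractor's green button is in (m): 0 out (off), 0.006 fully in (on). Takes about 4 N all the way, then a hard stop; stays where it is left.
- extractor_start_top (a point): Centre of the top face of the extractor's green button, which is the one on the +y side of its switch (25 mm from the switch's middle; the red one 25 mm to the -y side). At the start it is 189 mm above the bench, 9 mm proud of the switch box; fully in it is 3 mm proud. It presses straight down.
- grinder: Bench grinder, fixed: blue motor 104 mm across, axis along y and 115 mm high; two 125 mm wheels, 250 mm over all, 220 mm high. Origin on the bench under the motor's middle, z up. Black switch box 62 x 112 mm, top 72 mm high, at x = -115 mm: green and red 28 mm buttons, linked (green goes in, red comes out). Tool rests reach x = -103 mm beyond y = +-79 mm, 111 mm high.
- grinder_start (a joint): How far the grinder's green button is in (m): 0 out (off), 0.006 fully in (on). Takes about 4 N all the way, then a hard stop; stays where it is left.
- grinder_start_top (a point): Centre of the top face of the grinder's green button, which is the one on the +y side of its switch (25 mm from the switch's middle; the red one 25 mm to the -y side). At the start it is 81 mm above the bench, 9 mm proud of the switch box; fully in it is 3 mm proud. It presses straight down.
- trowel: Loose bystander: steel trowel with wooden handle, 315 mm long along x, 26 mm high, lying on the bench before the grinder; origin near its balance point, on the bench.
- screwdriver: Loose bystander: screwdriver lying on the bench, along its x.
- wrench: Loose bystander: wrench lying on the bench, along its x.
- jar: Loose bystander: glass jar with steel cap, 52 mm across, 70 mm high, on top of the extractor; origin at the centre of its underside.
- spray_can: Loose bystander: red spray can, 64 mm across, 190 mm high, at the back; origin at the centre of its underside.
- spare_wheel: Loose bystander: spare grinding wheel, 125 mm across, 20 mm high, lying at the back.
- oil_stone: Loose bystander: grey oil stone 100 (x) x 25 x 20 mm, lying beside the grinder at its -y side.

How it is judged:
By the outcome, as a careful person would: the job done as asked, in the order asked, and still so for the second after the job is handed in, with the robot touching nothing.
It also fails if it takes over 58 s, if anything falls off the work surface, if the arm or the gripper's body presses on something with over 40 N, if the wrist force passes 120 N, or if a joint passes its speed limit or range.

## Working session

There is one attempt and no reset: what is moved stays moved. The work goes in short steps, Python scripts to look and compute and a tool call to move; the robot and the scene stay as the last step left them, time stands still between calls to the robot, and variables do not carry over. Pictures are saved under pics/ and viewed, at most 13 in all, crops included, and the job is handed in when it is done.

Besides the shell and the picture viewer there is one more tool, called after ">>>" as a command line: name --argument value ..., lists and objects as JSON in quotes. servo_tool: Moves the arm, as the interface text tells. Its arguments: {"type":"object","properties":{"moves":{"type":"array","items":{"type":"array","items":{"type":"array","items":{"type":"number"}}}}},"required":["moves"]}

```bash
mkdir -p pics; python3 - <<'E'
from workcell import ctrl
import cv2,numpy as np
for n in ("scene","top"):
    cv2.imwrite(f"pics/{n}0.png",ctrl.capture(n))
    m=ctrl.camera_model(n);print(n,m["fx"],m["cx"],m["cy"],np.round(m["view"],3).tolist())
o=ctrl.observe();print(o["t"],o["eef_pos"],o["tcp_rot"],o["grip_width"])
E
```

```text
scene 465.62805123591954 283.851897540994 207.2503281447845 [[0.122, 0.992, -0.015, -0.083], [0.709, -0.098, -0.698, -0.248], [-0.695, 0.074, -0.716, 1.522], [0.0, 0.0, 0.0, 1.0]]
top 480.2798420399211 276.88320997036396 210.64380465671195 [[0.031, -1.0, -0.0, 0.028], [-0.978, -0.03, -0.204, 0.519], [0.204, 0.007, -0.979, 1.401], [0.0, 0.0, 0.0, 1.0]]
0.1 [0.16335771 0.60269826 0.23020005] [-2.32642825e-04  1.32022039e-01  9.91246354e-01 -8.90860620e-04] 0.08513285971984079
```

View pics/top0.png

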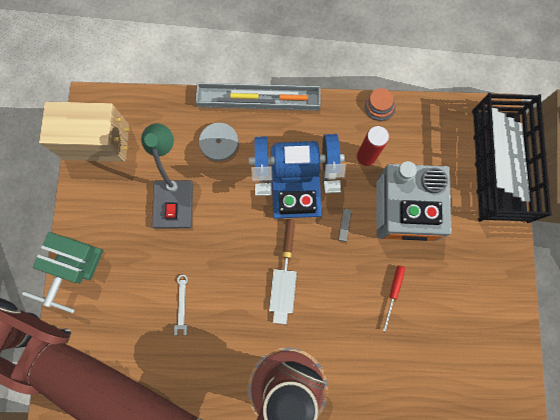

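View pics/scene0.png

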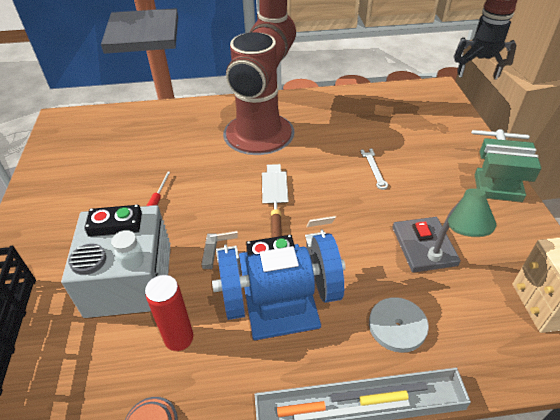

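The top view shows the rocker near (171,211), the grinder's green button near (289,201) and the extractor's green button near (413,211). In the scene view they are near (423,230), (282,244) and (123,214). The lamp's yaw is close to 0. Next I'll measure by masks in both views.

```bash
cat > h.py <<'E'
from workcell import ctrl
import cv2,numpy as np
def ray(m,p):
    V=np.array(m["view"]);R,t=V[:3,:3],V[:3,3]
    d=R.T@np.array([(p[0]-m["cx"])/m["fx"],(p[1]-m["cy"])/m["fy"],1]);return -R.T@t,d
def onz(m,p,z):
    c,d=ray(m,p);return c+d*(z-c[2])/d[2]
def blob(im,kind,c,r=14):
    h=cv2.cvtColor(im,cv2.COLOR_BGR2HSV);H,S,Vv=h[...,0],h[...,1],h[...,2]
    k=(S>120)&(Vv>70)&(((H>45)&(H<90)) if kind=="g" else ((H<8)|(H>172)))
    m=np.zeros(H.shape,bool);m[c[1]-r:c[1]+r,c[0]-r:c[0]+r]=1;k&=m
    ys,xs=np.nonzero(k);return np.array([xs.mean(),ys.mean()]),len(xs),(xs.min(),xs.max(),ys.min(),ys.max())
E
python3 - <<'E'
from h import *
T={"lamp":("r",(171,211),(423,230),.040),"ext":("g",(413,211),(123,214),.189),"extred":("r",(432,212),(100,216),.189),"gri":("g",(289,201),(282,244),.081),"grired":("r",(306,201),(260,248),.081)}
ims={n:cv2.imread(f"pics/{n}0.png") for n in("top","scene")}
for k,(c,a,b,z) in T.items():
    rs=[]
    for n,p in(("top",a),("scene",b)):
        m=ctrl.camera_model(n);q,N,bb=blob(ims[n],c,p);rs.append(ray(m,q))
        print(k,n,q.round(1),N,[int(v) for v in bb],onz(m,q,z).round(4))
    (c1,d1),(c2,d2)=rs
    s=np.linalg.lstsq(np.c_[d1,-d2],c2-c1,rcond=None)[0];print("  tri",((c1+d1*s[0]+c2+d2*s[1])/2).round(4))
# lamp foot
im=ims["top"];h=cv2.cvtColor(im,cv2.COLOR_BGR2HSV)
k=((h[...,1]<70)&(h[...,2]<120)).astype(np.uint8);M=np.zeros_like(k);M[172:236,144:200]=1
cs,_=cv2.findContours(k*M,0,1);c=max(cs,key=cv2.contourArea);r=cv2.minAreaRect(c);print(r)
m=ctrl.camera_model("top");print([onz(m,p,.024)[:2].round(3).tolist() for p in cv2.boxPoints(r)])
big=np.hstack([cv2.resize(ims["top"][170:240,140:200],None,fx=6,fy=6),cv2.resize(ims["scene"][200:270,390:460],None,fx=6,fy=6)])
cv2.imwrite("pics/lampz.png",big[:, :800])
E
```

```text
lamp top [170.5 210.3] 134 [166, 175, 204, 217] [0.512  0.3691 0.04  ]
lamp scene [422.9 229.1] 167 [415, 431, 221, 236] [0.5173 0.3703 0.04  ]
  tri [0.5133 0.3714 0.0352]
ext top [413.6 210.7] 66 [409, 418, 207, 215] [ 0.5016 -0.3315  0.189 ]
ext scene [122.6 212.1] 107 [117, 129, 207, 217] [ 0.5058 -0.3286  0.189 ]
  tri [ 0.5021 -0.3312  0.1856]
extred top [431.3 211.6] 64 [427, 435, 207, 216] [ 0.5004 -0.3798  0.189 ]
extred scene [100.  215.6] 77 [94, 106, 212, 219] [ 0.5098 -0.376   0.189 ]
  tri [ 0.5018 -0.3808  0.1814]
gri top [289.  200.4] 54 [285, 293, 197, 204] [0.5447 0.0084 0.081 ]
gri scene [280.8 242.9] 82 [276, 286, 238, 247] [0.5484 0.0103 0.081 ]
  tri [0.5455 0.0094 0.0777]
grired top [305.6 199.9] 54 [302, 309, 196, 204] [ 0.548  -0.0411  0.081 ]
grired scene [260.  247.5] 68 [255, 265, 244, 251] [ 0.5554 -0.0389  0.081 ]
  tri [ 0.5497 -0.0401  0.0742]
((172.24227905273438, 199.973876953125), (39.28700256347656, 55.34641647338867), 1.9749338626861572)
[[0.461, 0.427], [0.638, 0.435], [0.637, 0.312], [0.461, 0.306]]
```

View pics/lampz.png

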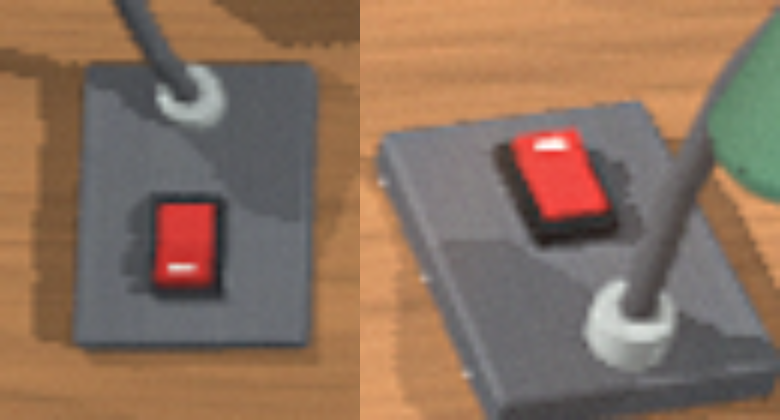

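>>> servo_tool --moves '[[[0,0,-2,-35,-12,0,0],[0,0,-4,-70,-25,0,0],[0,0,-6,-105,-37,0,0],[0,0,-8,-140,-50,0,0],[0,0,-10,-175,-62,0,0],[0,0,-12,-210,-75,0,0],[0,0,-14,-245,-87,0,0],[0,0,-15,-280,-100,0,0],[0,0,-15,-315,-112,0,0],[0,0,-15,-350,-125,0,0],[0,0,-15,-384,-137,0,0],[0,0,-15,-384,-137,0,0]]]'

```text
t: 1.1
eef_pos: [0.5025, 0.3665, 0.2305]
tcp_rot: [0.001, 0.005, 1.0, -0.001]
ft_force: [-0.9, -0.1, 0.4]
grip_width: -0.0002
gripper_force: 0.0
```

```bash
cat >> h.py <<'E'
from scipy.spatial.transform import Rotation as Ro
def pose():
    o=ctrl.observe();w,x,y,z=o["tcp_rot"];return np.array(o["eef_pos"]),Ro.from_quat([x,y,z,w]).as_matrix(),o
def wz(p,z,P,R):
    m=ctrl.camera_model("wrist");H=np.array(m["hand_eye"])
    d=R@H[:3,:3]@np.array([(p[0]-m["cx"])/m["fx"],(p[1]-m["cy"])/m["fy"],1]);c=P+R@H[:3,3]
    return c+d*(z-c[2])/d[2]
def go(P,R,tgt): return (R.T@(np.array(tgt)-P)*1000).round(1)
E
python3 - <<'E'
from h import *
P,R,o=pose();print(o["t"],P.round(4),R.round(3).tolist(),np.round(o["ft_force"],1),o["grip_width"])
cv2.imwrite("pics/w1.png",ctrl.capture("wrist"));print(np.round(ctrl.camera_model("wrist")["hand_eye"],3).tolist())
m=ctrl.camera_model("top");s=ctrl.camera_model("scene")
print("foot",[onz(m,p,.024)[:2].round(3).tolist() for p in((154.2,180.8),(192.5,180.8),(192,227.8),(153,227.8))])
print("bar",onz(m,(170.2,214.7),.043),onz(s,(421.5,224.2),.043))
E
```

```text
1.1 [0.5025 0.3665 0.2305] [[-1.0, 0.009, 0.001], [0.009, 1.0, -0.002], [-0.001, -0.002, -1.0]] [-0.9 -0.1  0.4] -0.0001917663852132768
[[-0.0, -0.957, -0.29, 0.074], [1.0, -0.0, -0.001, -0.001], [0.001, -0.29, 0.957, -0.143], [0.0, 0.0, 0.0, 1.0]]
foot [[0.608, 0.431], [0.612, 0.311], [0.463, 0.303], [0.459, 0.422]]
bar [0.49772614 0.36821008 0.043     ] [0.50340506 0.37071844 0.043     ]
```

View pics/w1.png

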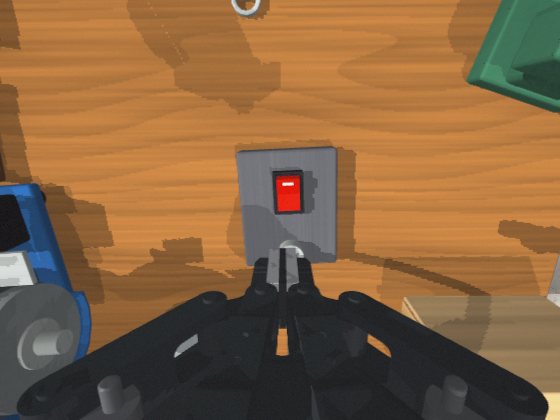

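The wrist view shows the bar at (288,184) and the rocker spanning about (274–302, 172–213). The lamp foot is clear and the neck lies on the far side.

```bash
python3 - <<'E'
from h import *
P,R,o=pose()
print("bar",wz((288,184),.043,P,R),"ctr",wz((288,193),.040,P,R),"foot",[wz(p,.024,P,R)[:2].round(3).tolist() for p in((237,152),(336,147),(336,263),(247,263))])
print(go(P,R,(.498,.368,.052)))
E
```

```text
bar [0.49726132 0.37364342 0.043     ] ctr [0.50855518 0.37366783 0.04      ] foot [[0.463, 0.314], [0.458, 0.43], [0.607, 0.437], [0.606, 0.32]]
[ 2.200e+00 -1.000e-01  1.785e+02]
```

>>> servo_tool --moves '[[[0,0,0,5,3,30,0],[0,0,0,5,3,60,0],[0,0,0,5,3,90,0],[0,0,0,5,3,115,0],[0,0,0,5,3,140,0],[0,0,0,5,3,160,0],[0,0,0,5,3,172,0],[0,0,0,5,3,178,0],[0,0,0,5,3,178,0],[0,0,0,5,3,178,0]]]'

```text
t: 1.98
eef_pos: [0.4936, 0.3741, 0.0542]
tcp_rot: [0.0, 0.001, 1.0, 0.0]
ft_force: [0.4, -0.0, 0.1]
grip_width: -0.0001
gripper_force: 0.0
```

```bash
python3 - <<'E'
from h import *
P,R,o=pose();print(P,np.round(o["ft_force"],2))
w=ctrl.capture("wrist");t=ctrl.capture("top")
s=ctrl.capture("scene")
cv2.imwrite("pics/w2.png",np.hstack([cv2.resize(w[60:340,180:380],(400,560)),cv2.resize(s[180:280,390:461],(400,560))]))
E
```

```text
[0.49357347 0.37409121 0.05418838] [ 0.4  -0.03  0.07]
```

View pics/w2.png

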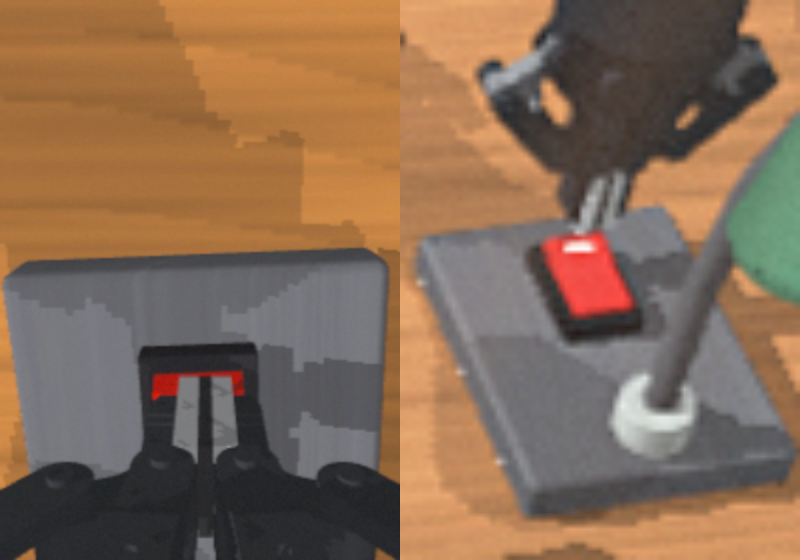

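The fingertips stand over the raised half. They are about 2 mm off centre to +y, so I'll correct that and press gently.

>>> servo_tool --moves '[[[0,0,0,-1,-3,2,0],[0,0,0,-1,-3,5,0],[0,0,0,-1,-3,8,0],[0,0,0,-1,-3,10,0],[0,0,0,-1,-3,11,0],[0,0,0,-1,-3,12,0],[0,0,0,-1,-3,13,0],[0,0,0,-1,-3,14,0],[0,0,0,-1,-3,15,0],[0,0,0,-1,-3,15,0]]]'

```text
t: 2.97
eef_pos: [0.4943, 0.3706, 0.0381]
tcp_rot: [0.0, 0.001, 1.0, 0.0]
ft_force: [-0.8, 0.4, 0.6]
grip_width: -0.0002
gripper_force: 0.1
```

>>> servo_tool --moves '[[[0,0,0,0,0,0.5,0],[0,0,0,0,0,1,0],[0,0,0,0,0,1,0]]]'

```text
t: 3.22
eef_pos: [0.4944, 0.3705, 0.038]
tcp_rot: [-0.0, 0.001, 1.0, -0.0]
ft_force: [-3.1, -0.6, 5.1]
grip_width: -0.0003
gripper_force: 2.8
```

>>> servo_tool --moves '[[[0,0,0,0,0,0.5,0],[0,0,0,0,0,0.5,0]]]'

```text
t: 3.38
eef_pos: [0.4944, 0.3706, 0.0379]
tcp_rot: [-0.0, 0.001, 1.0, -0.0]
ft_force: [-3.8, -2.6, 9.0]
grip_width: 0.0002
gripper_force: 4.0
```

Hard stop reached at 9 N. Now I'll retreat straight up and look.

>>> servo_tool --moves '[[[0,0,0,0,0,-3,0],[0,0,0,0,0,-12,0],[0,0,0,0,0,-40,0],[0,0,0,0,0,-80,0],[0,0,0,0,0,-120,0],[0,0,0,0,0,-160,0],[0,0,0,0,0,-200,0],[0,0,0,0,0,-240,0],[0,0,0,0,0,-260,0],[0,0,0,0,0,-260,0]]]'

```text
t: 4.22
eef_pos: [0.4968, 0.3719, 0.3056]
tcp_rot: [0.006, 0.002, 1.0, 0.003]
ft_force: [-0.0, 0.3, 1.0]
grip_width: 0.0001
gripper_force: 0.0
```

```bash
python3 - <<'E'
from h import *
P,R,o=pose();print(P,np.round(o["ft_force"],2))
s=ctrl.capture("scene");w=ctrl.capture("wrist")
s0=cv2.imread("pics/scene0.png")
f=lambda i:cv2.resize(i[200:270,385:455],(400,400),interpolation=2)
cv2.imwrite("pics/w3.png",np.hstack([f(s0),f(s)]))
print(go(P,R,(.503,-.330,.30)))
E
```

```text
[0.49678191 0.3718514  0.30563612] [-0.01  0.28  1.  ]
[  -8.3 -701.9    1. ]
```

View pics/w3.png

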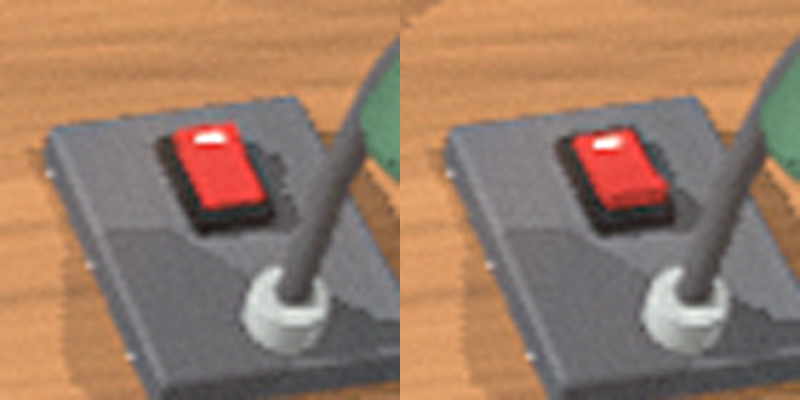

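The rocker has tipped: the bar half is level and the far half stands up. The lamp foot hasn't moved. Next, the extractor.

>>> servo_tool --moves '[[[0,0,0,0,-35,0,0],[0,0,0,0,-70,0,0],[0,0,0,0,-105,0,0],[0,0,0,0,-140,0,0],[0,0,0,0,-175,0,0],[0,0,0,0,-210,0,0],[0,0,0,0,-245,0,0],[0,0,0,0,-280,0,0],[0,0,0,0,-315,0,0],[0,0,0,0,-350,0,0],[0,0,0,0,-350,0,0],[0,0,0,0,-350,0,0]]]'

```text
t: 5.32
eef_pos: [0.4924, 0.0192, 0.2943]
tcp_rot: [-0.002, 0.003, 1.0, 0.0]
ft_force: [0.9, 0.7, 0.5]
grip_width: 0.0001
gripper_force: 0.0
```

>>> servo_tool --moves '[[[0,0,0,-8,-35,0,0],[0,0,0,-8,-70,0,0],[0,0,0,-8,-105,0,0],[0,0,0,-8,-140,0,0],[0,0,0,-8,-175,0,0],[0,0,0,-8,-210,0,0],[0,0,0,-8,-245,0,0],[0,0,0,-8,-280,0,0],[0,0,0,-8,-315,0,0],[0,0,0,-8,-350,0,0],[0,0,0,-8,-350,0,0],[0,0,0,-8,-350,0,0]]]'

```text
t: 6.32
eef_pos: [0.5003, -0.3293, 0.2946]
tcp_rot: [-0.001, 0.002, 1.0, 0.001]
ft_force: [0.7, 0.8, 0.1]
grip_width: -0.0
gripper_force: 0.0
```

```bash
python3 - <<'E'
from h import *
P,R,o=pose();print(o["t"],P,np.round(o["ft_force"],2))
w=ctrl.capture("wrist");cv2.imwrite("pics/w4.png",w)
for k in"gr":
    q,N,bb=blob(w,k,(280,205),200);print(k,q,N,[int(v) for v in bb],wz(q,.189,P,R))
E
```

```text
6.3167 [ 0.50033558 -0.32926211  0.29459019] [0.66 0.81 0.1 ]
g [281.05963939 207.84743412] 721 [266, 296, 193, 223] [ 0.50081721 -0.33095325  0.189     ]
r [275.68908686 116.45657016] 2245 [211, 382, 5, 352] [ 0.42415778 -0.33486226  0.189     ]
```

View pics/w4.png

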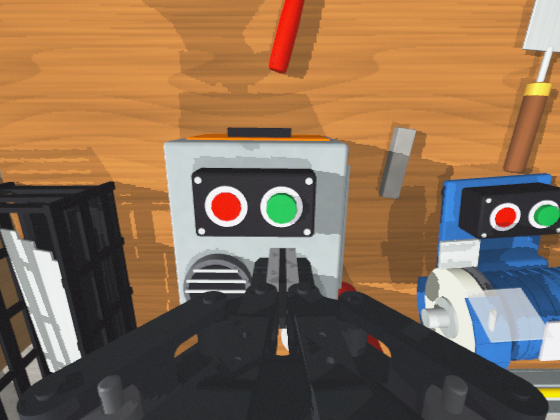

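The green button is a full circle at (281,208), which puts it at (0.501, -0.331). The TCP is nearly above it. Descending.

>>> servo_tool --moves '[[[0,0,0,0,-2,25,0],[0,0,0,0,-2,50,0],[0,0,0,0,-2,75,0],[0,0,0,0,-2,90,0],[0,0,0,0,-2,98,0],[0,0,0,0,-2,101,0],[0,0,0,0,-2,101,0],[0,0,0,0,-2,101,0]]]'

```text
t: 7.03
eef_pos: [0.501, -0.3312, 0.1972]
tcp_rot: [0.001, 0.001, 1.0, -0.001]
ft_force: [-0.0, 1.3, 0.4]
grip_width: 0.0002
gripper_force: 0.0
```

>>> servo_tool --moves '[[[0,0,0,0,0,2,0],[0,0,0,0,0,4,0],[0,0,0,0,0,5,0],[0,0,0,0,0,6,0],[0,0,0,0,0,7,0],[0,0,0,0,0,8,0],[0,0,0,0,0,8,0]]]'

```text
t: 7.62
eef_pos: [0.5003, -0.3317, 0.1884]
tcp_rot: [0.0, 0.002, 1.0, -0.0]
ft_force: [-1.3, -0.3, 3.5]
grip_width: 0.0001
gripper_force: 1.6
```

Contact, 3.5 N. Another 5 mm or so, in small steps.

>>> servo_tool --moves '[[[0,0,0,0,0,1,0],[0,0,0,0,0,2,0],[0,0,0,0,0,3,0],[0,0,0,0,0,4,0],[0,0,0,0,0,5,0],[0,0,0,0,0,5.5,0],[0,0,0,0,0,5.5,0]]]'

```text
t: 8.2
eef_pos: [0.5003, -0.3317, 0.183]
tcp_rot: [0.0, 0.002, 1.0, -0.0]
ft_force: [-2.6, 1.0, 6.5]
grip_width: 0.0001
gripper_force: 3.3
```

>>> servo_tool --moves '[[[0,0,0,0,0,0.5,0],[0,0,0,0,0,0.5,0]]]'

```text
t: 8.37
eef_pos: [0.5003, -0.3317, 0.183]
tcp_rot: [0.0, 0.001, 1.0, -0.0]
ft_force: [-3.7, 1.4, 8.6]
grip_width: -0.0003
gripper_force: 4.1
```

The button is at its hard stop (z 0.183). Retreating to check it.

>>> servo_tool --moves '[[[0,0,0,0,0,-3,0],[0,0,0,0,0,-15,0],[0,0,0,0,0,-40,0],[0,0,0,0,0,-75,0],[0,0,0,0,0,-110,0],[0,0,0,0,0,-112,0],[0,0,0,0,0,-112,0]]]'

```text
t: 8.95
eef_pos: [0.5015, -0.3325, 0.2979]
tcp_rot: [0.003, 0.001, 1.0, -0.002]
ft_force: [-0.4, -0.4, -1.2]
grip_width: 0.0
gripper_force: 0.0
```

```bash
python3 - <<'E'
from h import *
P,R,o=pose();print(P,np.round(o["ft_force"],2))
w=ctrl.capture("wrist");w0=cv2.imread("pics/w4.png")
for i in(w0,w):
    for k,c in(("g",(281,208)),("r",(226,208))): print(k,*blob(i,k,c,25)[:2])
f=lambda i:cv2.resize(i[160:245,180:330],(400,226),interpolation=2)
s=ctrl.capture("scene");s0=cv2.imread("pics/scene0.png")
g=lambda i:cv2.resize(i[195:245,75:155],(400,250),interpolation=2)
cv2.imwrite("pics/w5.png",np.vstack([np.hstack([f(w0),f(w)]),np.hstack([g(s0),g(s)])]))
print(go(P,R,(.546,.0095,.295)))
E
```

```text
[ 0.50150932 -0.33248711  0.29791296] [-0.36 -0.37 -1.2 ]
g [281.05963939 207.84743412] 721
r [225.75497703 206.32618683] 653
g [285.44391785 203.41232227] 633
r [230.05890411 203.93561644] 730
[-43.5 342.1   1.6]
```

View pics/w5.png

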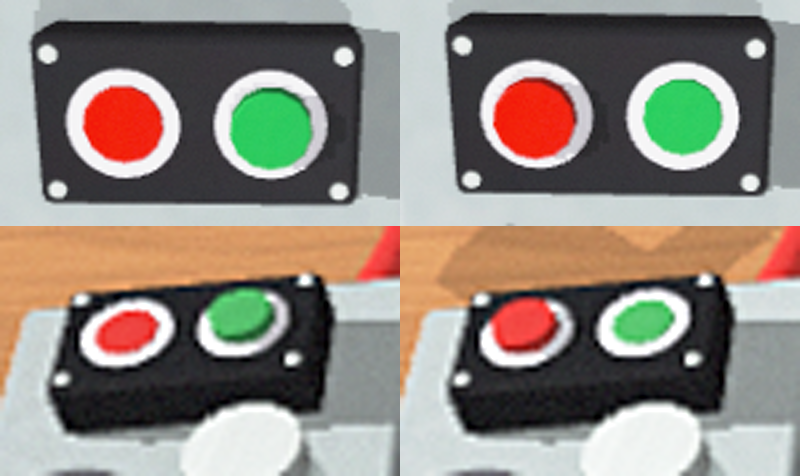

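The extractor's green is in and its red is out. On to the grinder.

>>> servo_tool --moves '[[[0,0,0,-5,35,0,0],[0,0,0,-10,70,0,0],[0,0,0,-15,105,0,0],[0,0,0,-20,140,0,0],[0,0,0,-25,175,0,0],[0,0,0,-30,210,0,0],[0,0,0,-35,245,0,0],[0,0,0,-40,280,0,0],[0,0,0,-43,315,0,0],[0,0,0,-43,342,0,0],[0,0,0,-43,342,0,0],[0,0,0,-43,342,0,0]]]'

```text
t: 10.05
eef_pos: [0.5433, 0.0115, 0.2913]
tcp_rot: [-0.002, 0.0, 1.0, 0.0]
ft_force: [0.0, 0.3, 0.3]
grip_width: -0.0
gripper_force: 0.0
```

```bash
python3 - <<'E'
from h import *
P,R,o=pose();print(o["t"],P,np.round(o["ft_force"],2))
w=ctrl.capture("wrist");cv2.imwrite("pics/w6.png",w)
for k,c in(("g",(280,215)),("r",(250,215))):
    q,N,bb=blob(w,k,c,60);print(k,q,N,[int(v) for v in bb],wz(q,.081,P,R))
E
```

```text
10.05 [0.54331311 0.01153409 0.29133264] [0.   0.29 0.27]
g [281.73170732 184.02710027] 369 [271, 292, 174, 194] [0.54450384 0.00988345 0.081     ]
r [241.69476744 186.11337209] 344 [232, 252, 176, 196] [ 0.54707649 -0.0390252   0.081     ]
```

View pics/w6.png

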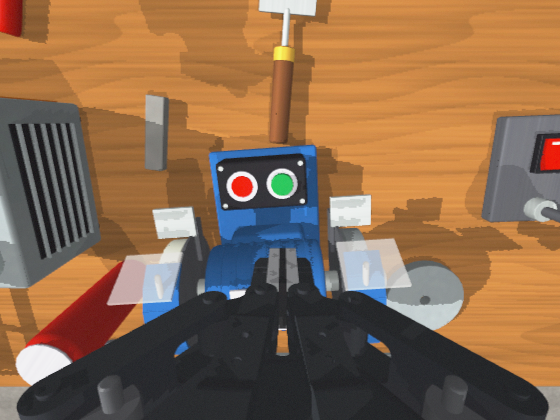

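The grinder's green button is at (282,184), which puts it at (0.5445, 0.010). The tool rests and shields stand close by at either side. I'll lean the tool 20° back towards the robot to keep the knuckles clear of them, and press with the fingertips' front edge.

>>> servo_tool --moves '[[[0,-5,0,-2,-1,20,0],[0,-10,0,-4,-2,40,0],[0,-15,0,-6,-3,60,0],[0,-20,0,-6,-3,80,0],[0,-20,0,-6,-3,100,0],[0,-20,0,-6,-3,110,0],[0,-20,0,-6,-3,110,0],[0,-20,0,-6,-3,110,0]]]'

```text
t: 10.77
eef_pos: [0.5505, 0.0064, 0.1838]
tcp_rot: [0.173, 0.002, 0.985, -0.0]
ft_force: [-0.6, -0.5, 1.3]
grip_width: -0.0002
gripper_force: 0.0
```

```bash
python3 - <<'E'
from h import *
P,R,o=pose();print(o["t"],P,R.round(3).tolist(),np.round(o["ft_force"],2))
w=ctrl.capture("wrist");q,N,bb=blob(w,"g",(281,215),70);print(q,N,bb,wz(q,.081,P,R))
s=ctrl.capture("scene")
cv2.imwrite("pics/w7.png",np.hstack([cv2.resize(w,(480,360)),cv2.resize(s[160:340,200:360],(320,360))]))
print(go(P,R,(.550,.008,.091)))
E
```

```text
10.7667 [0.55051801 0.00641183 0.18381447] [[-0.94, 0.004, 0.341], [0.004, 1.0, -0.002], [-0.341, -0.0, -0.94]] [-0.61 -0.51  1.31]
[287.62703963 160.47202797] 858 (np.int64(272), np.int64(304), np.int64(145), np.int64(176)) [0.54296252 0.00978261 0.081     ]
[32.2  1.6 87.1]
```

View pics/w7.png

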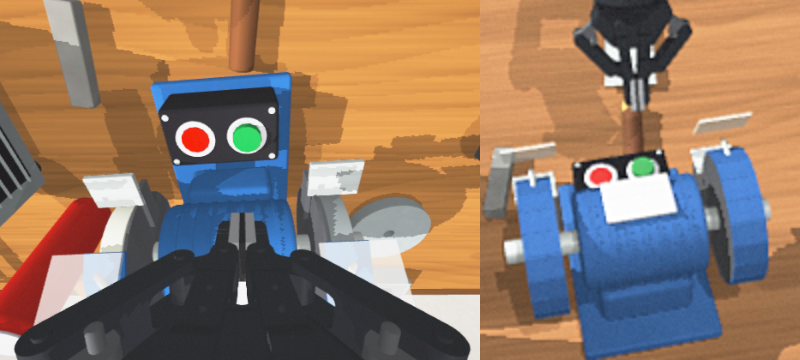

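>>> servo_tool --moves '[[[0,0,0,9,2,25,0],[0,0,0,18,2,50,0],[0,0,0,25,2,70,0],[0,0,0,29,2,81,0],[0,0,0,31,2,86,0],[0,0,0,31,2,86,0],[0,0,0,31,2,86,0]]]'

```text
t: 11.45
eef_pos: [0.5518, 0.0091, 0.0941]
tcp_rot: [0.175, 0.001, 0.985, -0.0]
ft_force: [0.7, 0.0, 0.5]
grip_width: 0.0001
gripper_force: 0.0
```

>>> servo_tool --moves '[[[0,0,0,1,0,2.8,0],[0,0,0,2.1,0,5.6,0],[0,0,0,2.7,0,7.5,0],[0,0,0,3.1,0,8.5,0],[0,0,0,3.4,0,9.4,0],[0,0,0,3.8,0,10.3,0],[0,0,0,3.8,0,10.3,0]]]'

```text
t: 12.03
eef_pos: [0.5508, 0.0093, 0.0819]
tcp_rot: [0.174, 0.001, 0.985, -0.0]
ft_force: [-1.4, -1.1, 4.1]
grip_width: 0.0001
gripper_force: 1.7
```

>>> servo_tool --moves '[[[0,0,0,0.3,0,0.9,0],[0,0,0,0.7,0,1.9,0],[0,0,0,1,0,2.8,0],[0,0,0,1,0,2.8,0]]]'

```text
t: 12.37
eef_pos: [0.5508, 0.0093, 0.0785]
tcp_rot: [0.174, 0.001, 0.985, -0.0]
ft_force: [-0.1, 0.1, 3.5]
grip_width: 0.0004
gripper_force: 1.6
```

>>> servo_tool --moves '[[[0,0,0,0.2,0,0.5,0],[0,0,0,0.3,0,0.9,0],[0,0,0,0.3,0,0.9,0]]]'

```text
t: 12.62
eef_pos: [0.5508, 0.0093, 0.0776]
tcp_rot: [0.174, 0.001, 0.985, -0.0]
ft_force: [-0.7, -0.1, 4.2]
grip_width: -0.0001
gripper_force: 1.7
```

Still moving. I'll keep on to the stop.

>>> servo_tool --moves '[[[0,0,0,0.2,0,0.5,0],[0,0,0,0.3,0,0.9,0],[0,0,0,0.3,0,0.9,0]]]'

```text
t: 12.87
eef_pos: [0.5509, 0.0093, 0.0774]
tcp_rot: [0.174, 0.001, 0.985, -0.0]
ft_force: [-4.6, 1.2, 8.3]
grip_width: -0.0001
gripper_force: 4.2
```

>>> servo_tool --moves '[[[0,0,0,0.2,0,0.5,0],[0,0,0,0.2,0,0.5,0]]]'

```text
t: 13.03
eef_pos: [0.5509, 0.0093, 0.0773]
tcp_rot: [0.174, 0.001, 0.985, -0.0]
ft_force: [-6.5, 0.2, 10.8]
grip_width: 0.0001
gripper_force: 5.7
```

Stop reached. Retreating straight up.

>>> servo_tool --moves '[[[0,0,0,-1,0,-3,0],[0,0,0,-5,0,-14,0],[0,0,0,-15,0,-40,0],[0,0,0,-27,0,-75,0],[0,0,0,-40,0,-110,0],[0,0,0,-53,0,-145,0],[0,0,0,-60,0,-165,0],[0,0,0,-60,0,-165,0],[0,0,0,-60,0,-165,0]]]'

```text
t: 13.78
eef_pos: [0.551, 0.0092, 0.2536]
tcp_rot: [0.175, 0.001, 0.985, -0.001]
ft_force: [-0.2, 0.1, -1.3]
grip_width: 0.0003
gripper_force: 0.0
```

```bash
python3 - <<'E'
from h import *
P,R,o=pose();print(o["t"],P,np.round(o["ft_force"],2))
s=ctrl.capture("scene");w=ctrl.capture("wrist")
a=cv2.resize(s,(480,360));b=cv2.resize(w[120:240,220:360],(320,360))
c=np.hstack([cv2.resize(s[225:260,235:305],(400,200)),cv2.resize(s[200:240,80:150],(200,200)),cv2.resize(s[205:255,395:445],(200,200))])
cv2.imwrite("pics/w8.png",np.vstack([np.hstack([a,b]),c]))
E
```

```text
13.7833 [0.55097172 0.00922226 0.25364778] [-0.17  0.09 -1.26]
```

View pics/w8.png

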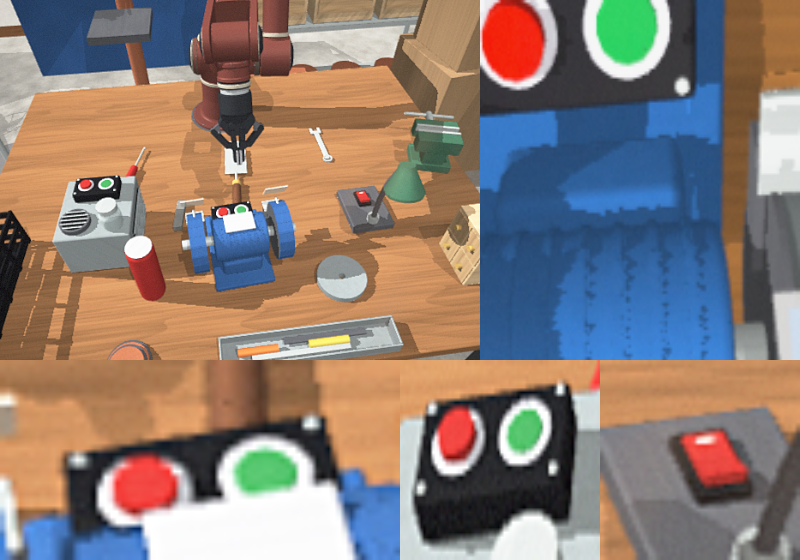

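The lamp rocker is on, both green buttons are in with their reds out, and nothing else on the bench has moved.

```bash
python3 -c "
from workcell import ctrl
print(ctrl.job_done())"
```

```text
the job is handed in; nothing more can be done
None
```

The lamp, then the extractor, then the grinder were switched on with light fingertip presses (about 11 N at most), everything else on the bench was left where it stood, and the job was handed in at about 14 s.

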